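# Feed a hammer head through the tumbler's flap

### The arm

A 6-joint arm with a two-finger parallel gripper is mounted at the origin on the work surface. World frame = base frame: x ahead of the robot, y to its left, z up, the work surface at z = 0. Lengths are in mm, angles in rad, forces in N, time in s.
With the tool pointing down it reaches from about 325 to 750 mm from the base axis. Payload 7.6 kg.
Tool frame: the origin (TCP) lies midway between the tips of the shut fingers; the grasp point (between the pads) lies 19 mm behind it; z points along the fingers, y is the line along which they close (so a half turn about z gives the same grasp; the last joint's range is limited). The gripper opens to 85 mm and grips with 20 to 120 N. Pads are 22 mm wide; open, the fingers measure 114 mm over their backs; the gripper's body (76 mm by 85 mm) begins 54 mm behind the grasp point. The pads swing forward as they close: fully open they stand 13 mm farther back than shut.
Start: joints at [-1.418, 0.052, 1.401, -0, 1.689, -0.07], TCP at [116.028, -512.038, 231.323] pointing down, gripper open.
Joint ranges: [-2.9, 2.9], [-0.91, 2.17], [0.12, 2.37], [-1.06, 4.2], [0.26, 2.73], [-2.93, 2.93]. Speed limits (rad/s): [2.57, 2.57, 3.01, 3.14, 3.14, 3.14].

### API

Orientations are given as a unit quaternion [w, x, y, z].
In Python, from workcell import * gives the robot as it stands.
- The arm moves only by the shell command python3 -m crank 'ROWS' [FORCE]. ROWS is JSON, a list of rows, each an object of numbers: "tx", "ty", "tz": the shift along the tool's x, y, z in units of 0.04 m (1.0 is 0.04 m); "wx", "wy", "wz": the turn, a rotation vector about the tool's x, y, z in units of 4 degrees (1.0 is 4 degrees); "gripper": the closure, from 0 (fully open) to 1 (shut). A call has 1 to 12 rows; each row shifts and turns the commanded pose from where the row before left it, along the tool's axes as they then stand; what a row does not reach is not made up. A row lasts 1/10 s, in which the tool goes at most 50 mm and 8.59 degrees, less where a joint would pass 70% of its speed; a pose out of reach is approached as far as the arm can. A call with a number of a shift or a turn outside -1 to 1 is refused whole. A call with a gripper value outside its range is refused whole. The fingers move at their own pace and stop on an object; FORCE is the grip in N (left out, the last holds). Time passes only in rows, so rows that do not move let the fingers close. It gives the time, the measured TCP pose, the force, the opening and the grip force at its end, in the units of the state.
- get_obs(): the state, without advancing time (a new reading comes with each control period).
- capture(name): name is "scene" or "top" or "wrist"; returns the picture (400x640x3 uint8, blue, green, red); there is no depth.
- camera_model(name): a dict with "K" (3x3 intrinsics, pixels), "extrinsics" (4x4, takes a point from camera to world coordinates); the wrist camera has in their place "tool_from_camera" (4x4, takes a point from camera to tool coordinates, whose origin is the TCP and whose axes are the flange's). Camera axes: x right, y down, z forward; pixel columns grow to the right and rows downward; lengths in mm; the calibration is good to about 2 mm. A picture is of the moment at which its call begins: read the wrist's pose just before it. camera_model takes no time and is no camera call.
- close_job(): hands the job in; it is judged then, once.
The state is a dict: "t": time; "q": joint angles; "joint_velocities": joint speeds; "tau": joint torques, N m; "ee_pos": TCP position; "tcp_rot": TCP orientation; "force": force on the tool from outside, world axes, zero at the start; "wrist_torque": the same for the moment, N m; "width": finger opening in mm; "grasp_force": force on a finger pad.
Only numpy, scipy, OpenCV 4.12 (cv2) and the standard library are available. Lean on these libraries where they do the work, as an engineer would, in place of code of your own. Each camera call takes 0.05 s, during which the arm holds its last target. There are 200 camera calls.

### The job

Feed the scale-black hammer head into the tumbler: with your fingertips, gently and without gripping or lifting it, slide it across the infeed plate and push it in under the hanging yellow flap until it drops down the slide into the tub, then draw your fingers back out so that the flap swings fully shut. Leave the bright, finished hammer head and the other things on the bench where they are.

Things in the scene. Friction and masses are not known exactly. Their poses are not given: they have to be found in the camera images.
- tumbler: Blue floor-standing trough tumbler (vibratory deburrer; off, empty), fixed, rolled up to the bench's far edge, with a grey infeed plate on the bench, a low mouth and a chute. Origin: bench height (z 0), on the mouth's centre line, in the plane of its header. Its x axis points in through the mouth, y left, z up. Numbers below in mm in this frame.
- plate_mid (a point): Middle of the top of the infeed plate: plate x -270 to -4, y -170 to 170, top at z 5. Two fences, 3 thick, rising to z 25, flare from the mouth's sides (x -1, y +-53) back to (x -46, y +-78) and funnel a part into the mouth.
- mouth (a point): Middle of the mouth's floor line (x 0, y 0, z 5). The mouth is 104 wide (y -52 to 52) and 57 high, from the floor (z 5) to the underside of the header (z 62). The blue header bar spans x -4 to 5, z 62 to 72. Behind it a clear roof, top at z 72, runs to x 110; the fingers go in only under the header, so tilt the hand 30 to 45 degrees, fingers pointing down and inward.
- flap (a joint): Yellow steel gravity flap with a black lip closing the mouth: 98 wide, 56.5 long, 130 g, hinged along its top edge at x 4, z 66. 0 rad = shut (hanging 8 degrees off plumb, lower edge at x 12, z 10); positive = swung inward and up, stop at 1.4. Opens inward only, with under 1.5 N; falls shut by itself within about a second when nothing is under it.
- flap_edge (a point): Middle of the flap's lower edge.
- sill (a point): Middle of the far edge of the flat sill (x 48, y 0, z 5): behind the flap the floor runs level at z 5 to here, then a slide falls at 55 degrees into the tub (floor z -165, x 103 to 425, y -207 to 207, clear lid, its top at z 59). A part tips down by itself only once its middle is some 10 mm past this edge, so the fingertips must follow it in under the header.
- black_head: The part to feed: forged cross-peen hammer head without handle, dull scale-black, 95 long, 28 wide, 28 high, about 0.4 kg, loose on the plate left or right of the mouth's line. Origin: centre of its underside, mid-length (centre of mass within 3 mm). x along its length: wedge peen at +47.5 (towards the mouth), flat round striking face, 28 diameter, at -47.5 (towards the robot); z up.
- bright_head: A finished hammer head of the same shape and size but bright, polished metal, lying on the other side of the infeed plate. To be left alone. Same axes and origin.
- jar: Small white-labelled jar with a black lid, 48 diameter, 55 high, standing on the infeed plate beside the mouth. Origin: centre of its underside. To be left alone.
- hammer: Hammer with a wooden handle lying on the bench to the left. To be left alone.
- die: Dark round die plate, 140 diameter, 24 high, on the bench to the right. To be left alone.
- punch: Steel punch rod, 16 diameter, 120 long, lying on the bench to the left. To be left alone.
- tin: Red-labelled tin, 70 diameter, 100 high, on the bench to the left. To be left alone.
Mind the look-alikes: they are no part of the job. What is meant by the black_head is not blue or green, and is the smaller of those in its own colour.

How it is judged:
By the outcome, as a careful person would: the job done as asked, in the order asked, and still so for the second after the job is handed in, with the robot touching nothing.
It also fails if it takes over 64 s, if anything falls off the work surface, if the arm or the gripper's body presses on something with over 40 N, if the wrist force passes 120 N, or if a joint passes its speed limit or range.

## Working session

There is one attempt and no reset: what is moved stays moved. The work goes in short steps, Python scripts to look and compute and a shell command to move; the robot and the scene stay as the last step left them, time stands still between calls to the robot, and variables do not carry over. Pictures are saved under pics/ and viewed, at most 10 in all, crops included, and the job is handed in when it is done.

```bash
mkdir -p pics
python3 - <<'E'
from workcell import *
import cv2
o=get_obs(); print(o)
for n in("scene","top"):
    cv2.imwrite(f"pics/{n}0.png",capture(n)); print(n,camera_model(n))
print(camera_model("wrist"))
E
```

```text
{'t': 0.0, 'q': array([-1.41830740e+00,  5.28341383e-02,  1.40175260e+00, -3.83377225e-05,
        1.68860971e+00, -7.03066760e-02]), 'joint_velocities': array([ 0.0004334 ,  0.0009971 , -0.00269775,  0.00086927, -0.00271616,
       -0.0018017 ]), 'tau': array([-6.84391453e-04, -3.81667650e+01, -3.60184515e+01,  1.34662039e-05,
        6.27926609e-03, -2.58777243e-05]), 'ee_pos': array([ 115.96330056, -511.71189343,  230.45973826]), 'tcp_rot': array([-8.00437714e-04,  9.93801608e-01,  1.11165286e-01, -5.19632778e-05]), 'force': array([-0.23981965, -0.6720878 , -0.14171985]), 'wrist_torque': array([-0.01796354,  0.02134269,  0.03642432]), 'grasp_force': 0.0, 'width': 85.59862544633692}
scene {'K': array([[473.85014887,   0.        , 307.18839479],
       [  0.        , 473.85014887, 196.02974023],
       [  0.        ,   0.        ,   1.        ]]), 'extrinsics': array([[-3.86587360e-01,  7.77325047e-01, -4.96302311e-01,
         1.12878872e+03],
       [ 9.22238480e-01,  3.28829909e-01, -2.03339806e-01,
         3.17629159e+02],
       [ 5.13791916e-03, -5.36317688e-01, -8.44000557e-
[... 460 characters left out ...]
+01],
       [-3.51351531e-03, -1.65506158e-01, -9.86202498e-01,
         1.33417630e+03],
       [ 0.00000000e+00,  0.00000000e+00,  0.00000000e+00,
         1.00000000e+00]])}
{'K': array([[292.00240663,   0.        , 316.94683077],
       [  0.        , 292.00240663, 198.01346491],
       [  0.        ,   0.        ,   1.        ]]), 'tool_from_camera': array([[ 7.04266630e-04, -9.51031548e-01, -3.09093025e-01,
         7.85021172e+01],
       [ 9.99999750e-01,  6.89417404e-04,  1.57262536e-04,
        -4.75449036e-01],
       [ 6.35324780e-05, -3.09093059e-01,  9.51031796e-01,
        -1.41938091e+02],
       [ 0.00000000e+00,  0.00000000e+00,  0.00000000e+00,
         1.00000000e+00]])}
```

View pics/top0.png

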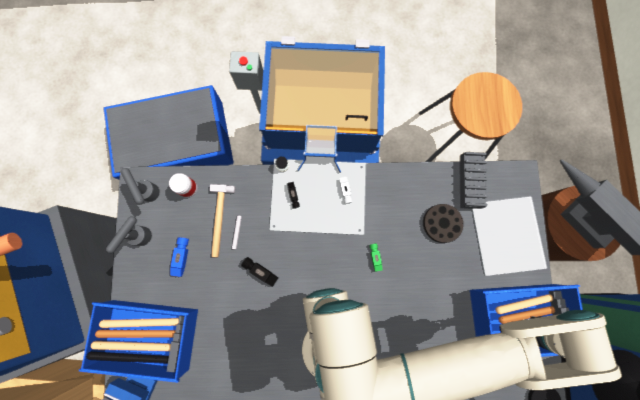

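View pics/scene0.png

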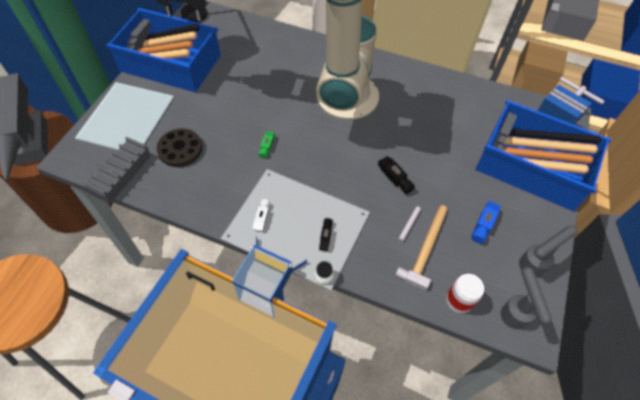

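The top view shows the small black head on the plate at about (292,195), the bright head at (344,190), the jar at (281,164) and the mouth near (320,157). I'll enlarge it to get exact pixels.

Run:
```python
import cv2
a=cv2.imread("pics/top0.png")[120:240,255:380]
b=cv2.imread("pics/scene0.png")[165:325,215:375]
a=cv2.resize(a,(600,576),interpolation=cv2.INTER_CUBIC) # 4.8x
cv2.imwrite("pics/c1.png",a)
```

```text
(no output)
```

View pics/c1.png

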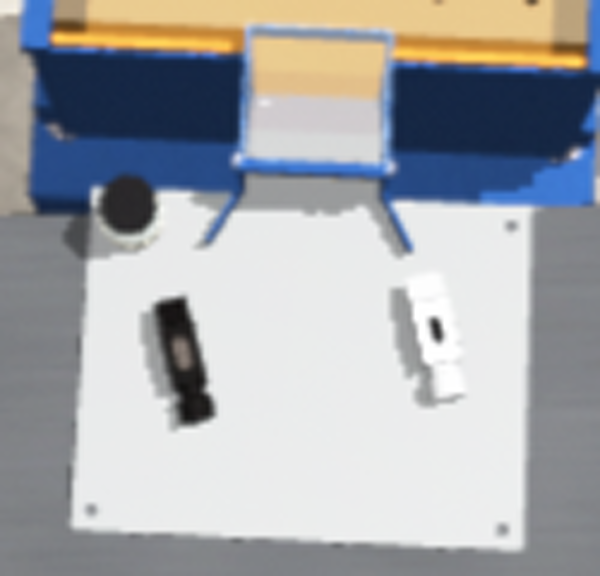

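```bash
cat > h.py <<'E'
from workcell import *
import numpy as np, cv2
from scipy.optimize import least_squares
from scipy.spatial.transform import Rotation as R
def ray(n,uv,z):
    c=camera_model(n);E=c["extrinsics"];d=E[:3,:3]@np.linalg.inv(c["K"])@[*uv,1]
    return E[:3,3]+d*(z-E[2,3])/d[2]
E
cat > m.py <<'E'
from h import *
f=lambda p:(255+p[0]/4.8,120+p[1]/4.8)
m=[((72,527),(-270,170,5)),((523,549),(-270,-170,5)),((532,207),(-4,-170,5)),((92,187),(-4,170,5)),((207,243),(-46,78,25)),((409,250),(-46,-78,25))]
W=np.array([ray("top",f(p),q[2])[:2] for p,q in m]);L=np.array([q[:2] for p,q in m])
def T(s,P): c,n=np.cos(s[2]),np.sin(s[2]); return np.array(P)@np.array([[c,n],[-n,c]])+s[:2]
s=least_squares(lambda s:(T(s,L)-W).ravel(),[650,0,0]).x
print("tumbler",s,"res",(T(s,L)-W).round(1).tolist())
def inv(w): c,n=np.cos(s[2]),np.sin(s[2]); return (np.array(w)-s[:2])@np.array([[c,-n],[n,c]])
for nm,p,z in[("peen",(172,302),28),("face",(198,410),25),("mid",(184,356),33),("bpeen",(424,277),28),("bface",(446,392),25),("jar",(127,203),60)]:
    w=ray("top",f(p),z)[:2]; print(nm,w.round(1),inv(w).round(1))
E
python3 m.py
```

```text
tumbler [ 6.69074234e+02  3.21454947e+01 -6.21081874e-02] res [[-2.4, 1.3], [-1.3, 0.1], [0.2, 1.1], [-0.7, -0.4], [2.9, 0.1], [1.3, -2.2]]
peen [579.1 139.5] [-96.4 101.6]
face [496.9 120.8] [-177.4   77.8]
mid [536.7 130.5] [-138.2   90. ]
bpeen [595.1 -51.1] [-68.6 -87.7]
bface [507.3 -65.2] [-155.4 -107.2]
jar [648.1 170.5] [-29.6 136.8]
```

```bash
cat >> h.py <<'E'
S=[669,32,-0.0621]
def rel(x,y,z,tilt,yaw=0):
    """to TCP target in tumbler frame (mm), tilt & yaw deg: print shift now, then rotvec, in row units; also shift in axes after the turn"""
    o=get_obs();Rc=R.from_quat(np.roll(o["tcp_rot"],-1))
    Y=R.from_euler("z",S[2]);w=Y.apply([x,y,z])+[S[0],S[1],0]
    h=Y*R.from_euler("z",yaw,degrees=True)*R.from_euler("x",180,degrees=True)*R.from_euler("y",tilt,degrees=True)
    d=w-o["ee_pos"]
    print("shift",(Rc.inv().apply(d)/40).round(2),"turn",(np.degrees((Rc.inv()*h).as_rotvec())/4).round(2),"shift after turn",(h.inv().apply(d)/40).round(2),"dz",d[2].round(1))
def now():
    o=get_obs();p=R.from_euler("z",-S[2]).apply(o["ee_pos"]-[S[0],S[1],0])
    print("t",o["t"],"tum",p.round(1),"F",o["force"].round(1),"q",o["q"].round(2),"w",o["width"])
E
python3 -c "
from h import *
rel(-126,140,150,40)"
```

```text
shift [ 14.45 -14.44   2.04] turn [-1.44  9.93  3.91] shift after turn [  6.22 -17.93   7.85] dz -80.6
```

```bash
python3 -m crank '[{"tx":0.7,"ty":-0.7,"gripper":1},{"tx":0.7,"ty":-0.7},{"tx":0.7,"ty":-0.7},{"tx":0.7,"ty":-0.7},{"tx":0.7,"ty":-0.7},{"tx":0.7,"ty":-0.7},{"tx":0.7,"ty":-0.7},{"tx":0.7,"ty":-0.7},{"tx":0.7,"ty":-0.7},{"tx":0.7,"ty":-0.7}]' 30
python3 -m crank '[{"tx":0.7,"ty":-0.7,"tz":0.1},{"tx":0.7,"ty":-0.7,"tz":0.1},{"tx":0.7,"ty":-0.7,"tz":0.1},{"tx":0.7,"ty":-0.7,"tz":0.1},{"tx":0.7,"ty":-0.7,"tz":0.1},{"tx":0.7,"ty":-0.7,"tz":0.1},{"tx":0.7,"ty":-0.7,"tz":0.1},{"tx":0.7,"ty":-0.7,"tz":0.1},{"tx":0.7,"ty":-0.7,"tz":0.1},{"tx":0.7,"ty":-0.7,"tz":0.1}]'
python3 -m crank '[{"wx":-0.14,"wy":0.99,"wz":0.39},{"wx":-0.14,"wy":0.99,"wz":0.39},{"wx":-0.14,"wy":0.99,"wz":0.39},{"wx":-0.14,"wy":0.99,"wz":0.39},{"wx":-0.14,"wy":0.99,"wz":0.39},{"wx":-0.14,"wy":0.99,"wz":0.39},{"wx":-0.14,"wy":0.99,"wz":0.39},{"wx":-0.14,"wy":0.99,"wz":0.39},{"wx":-0.14,"wy":0.99,"wz":0.39},{"wx":-0.14,"wy":0.99,"wz":0.39},{}]'
python3 -c "
from h import *
now(); rel(-126,140,150,40); rel(-126,140,22,40)"
```

```text
t 0.1 tum [-518.2 -577.   230.6] F [ 0.2  0.3 -0.3] q [-1.42  0.05  1.4  -0.    1.69 -0.07] w 85.3986414174703
shift [ 14.45 -14.44   2.04] turn [-1.44  9.93  3.91] shift after turn [  6.22 -17.93   7.85] dz -80.6
shift [ 14.45 -14.44   5.24] turn [-1.44  9.93  3.91] shift after turn [  4.16 -17.93  10.3 ] dz -208.6validation failed for argument at $[0]...
validation failed for argument at $[0]...
validation failed for argument at $[0]...
```

```bash
python3 -m crank '[{"tx":0.7,"ty":-0.7,"tz":0,"wx":0,"wy":0,"wz":0,"gripper":1}]' 30; python3 -m crank --help | head -30
```

```text
t: 0.2
ee_pos: [135.8, -479.5, 229.7]
tcp_rot: [-0.001, 0.994, 0.109, -0.0]
force: [1.3, -0.9, 0.2]
width: 73.1
grasp_force: 0.0invalid input: not JSON, or not a number
```

```bash
python3 -m crank '[{"tx":0.75,"ty":-0.75,"tz":0,"wx":0,"wy":0,"wz":0.4,"gripper":1},{"tx":0.75,"ty":-0.75,"tz":0,"wx":0,"wy":0,"wz":0.4,"gripper":1},{"tx":0.75,"ty":-0.75,"tz":0,"wx":0,"wy":0,"wz":0.4,"gripper":1},{"tx":0.75,"ty":-0.75,"tz":0,"wx":0,"wy":0,"wz":0.4,"gripper":1},{"tx":0.75,"ty":-0.75,"tz":0,"wx":0,"wy":0,"wz":0.4,"gripper":1},{"tx":0.75,"ty":-0.75,"tz":0,"wx":0,"wy":0,"wz":0.4,"gripper":1},{"tx":0.7,"ty":-0.8,"tz":0,"wx":0,"wy":0,"wz":0.4,"gripper":1},{"tx":0.7,"ty":-0.8,"tz":0,"wx":0,"wy":0,"wz":0.4,"gripper":1},{"tx":0.7,"ty":-0.8,"tz":0,"wx":0,"wy":0,"wz":0.4,"gripper":1},{"tx":0.7,"ty":-0.8,"tz":0,"wx":0,"wy":0,"wz":0.4,"gripper":1}]'
python3 -c "
from h import *
now(); rel(-126,140,150,40)"
```

```text
t: 1.2
ee_pos: [398.4, -142.3, 231.2]
tcp_rot: [0.0, 1.0, -0.029, 0.0]
force: [0.3, -0.3, -0.5]
width: -0.1
grasp_force: 0.0
t 1.2 tum [-259.3 -190.8  231.2] F [ 0.3 -0.3 -0.5] q [-0.43 -0.24  1.68 -0.    1.71  1.2 ] w -0.06183559528905765
shift [ 3.37 -8.25  2.03] turn [-0.02 10.    0.06] shift after turn [ 1.25 -8.27  3.7 ] dz -81.2
```

```bash
python3 -m crank '[{"tx":0.4,"ty":-1,"tz":0.25,"wx":0,"wy":0,"wz":0,"gripper":1},{"tx":0.4,"ty":-1,"tz":0.25,"wx":0,"wy":0,"wz":0,"gripper":1},{"tx":0.4,"ty":-1,"tz":0.25,"wx":0,"wy":0,"wz":0,"gripper":1},{"tx":0.4,"ty":-1,"tz":0.25,"wx":0,"wy":0,"wz":0,"gripper":1},{"tx":0.4,"ty":-1,"tz":0.25,"wx":0,"wy":0,"wz":0,"gripper":1},{"tx":0.4,"ty":-1,"tz":0.25,"wx":0,"wy":0,"wz":0,"gripper":1},{"tx":0.4,"ty":-1,"tz":0.25,"wx":0,"wy":0,"wz":0,"gripper":1},{"tx":0.4,"ty":-0.8,"tz":0.25,"wx":0,"wy":0,"wz":0,"gripper":1}]'
python3 -m crank '[{"tx":0,"ty":0,"tz":0,"wx":0,"wy":1,"wz":0,"gripper":1},{"tx":0,"ty":0,"tz":0,"wx":0,"wy":1,"wz":0,"gripper":1},{"tx":0,"ty":0,"tz":0,"wx":0,"wy":1,"wz":0,"gripper":1},{"tx":0,"ty":0,"tz":0,"wx":0,"wy":1,"wz":0,"gripper":1},{"tx":0,"ty":0,"tz":0,"wx":0,"wy":1,"wz":0,"gripper":1},{"tx":0,"ty":0,"tz":0,"wx":0,"wy":1,"wz":0,"gripper":1},{"tx":0,"ty":0,"tz":0,"wx":0,"wy":1,"wz":0,"gripper":1},{"tx":0,"ty":0,"tz":0,"wx":0,"wy":1,"wz":0,"gripper":1},{"tx":0,"ty":0,"tz":0,"wx":0,"wy":1,"wz":0,"gripper":1},{"tx":0,"ty":0,"tz":0,"wx":0,"wy":1,"wz":0,"gripper":1},{"tx":0,"ty":0,"tz":0,"wx":0,"wy":0,"wz":0,"gripper":1},{"tx":0,"ty":0,"tz":0,"wx":0,"wy":0,"wz":0,"gripper":1}]'
python3 -c "
from h import *
now(); rel(-126,140,22,40)
cv2.imwrite('pics/w1.png',capture('wrist'))"
```

```text
t: 2.0
ee_pos: [543.2, 162.5, 150.3]
tcp_rot: [0.0, 1.0, -0.028, -0.0]
force: [0.7, -0.5, 0.8]
width: -0.1
grasp_force: 0.0
t: 3.2
ee_pos: [542.9, 160.3, 151.1]
tcp_rot: [0.01, 0.94, -0.026, 0.341]
force: [0.2, -0.5, 0.6]
width: -0.0
grasp_force: 0.0
t 3.2 tum [-133.9  120.2  151.1] F [ 0.2 -0.5  0.6] q [ 0.35 -0.21  1.94 -0.36  0.79  2.15] w -0.028121872816652377
shift [-1.92 -0.49  2.6 ] turn [-0.05  0.03  0.07] shift after turn [-1.92 -0.49  2.6 ] dz -129.1
```

View pics/w1.png

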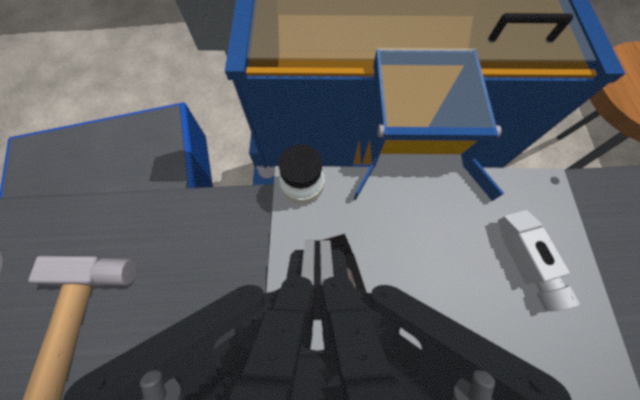

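The wrist view shows the closed fingers at (317,250), left of the black head at about (345,265). The fence tips are at (357,197) and (500,197), and the jar is at (302,170). I'll check the frame with these, then descend.

```bash
cat >> h.py <<'E'
def wray(uv,z):
    o=get_obs();c=camera_model("wrist");E=np.eye(4);E[:3,:3]=R.from_quat(np.roll(o["tcp_rot"],-1)).as_matrix();E[:3,3]=o["ee_pos"]
    E=E@c["tool_from_camera"];d=E[:3,:3]@np.linalg.inv(c["K"])@[*uv,1]
    w=E[:3,3]+d*(z-E[2,3])/d[2];return R.from_euler("z",-S[2]).apply(w-[S[0],S[1],0]).round(1)
E
python3 -c "
from h import *
for p,z in [((357,197),25),((500,197),25),((378,134),67),((500,134),67),((344,236),28),((521,213),28),((562,300),25)]: print(p,wray(p,z))"
python3 -m crank '[{"tx":0,"ty":-0.4,"tz":0,"wx":0,"wy":0,"wz":0,"gripper":1},{"tx":-0.4,"ty":-0.1,"tz":0.52,"wx":0,"wy":0,"wz":0,"gripper":1},{"tx":-0.4,"ty":0,"tz":0.52,"wx":0,"wy":0,"wz":0,"gripper":1},{"tx":-0.4,"ty":0,"tz":0.52,"wx":0,"wy":0,"wz":0,"gripper":1},{"tx":-0.36,"ty":0,"tz":0.52,"wx":0,"wy":0,"wz":0,"gripper":1},{"tx":-0.36,"ty":0,"tz":0.52,"wx":0,"wy":0,"wz":0,"gripper":1},{"tx":0,"ty":0,"tz":0,"wx":0,"wy":0,"wz":0,"gripper":1},{"tx":0,"ty":0,"tz":0,"wx":0,"wy":0,"wz":0,"gripper":1}]'
python3 -c "
from h import *
now(); rel(-126,140,18,40)"
```

```text
(357, 197) [-48.3  78.7  25. ]
(500, 197) [-47.4 -72.5  25. ]
(378, 134) [ 1.9 61.1 67. ]
(500, 134) [  2.7 -59.5  67. ]
(344, 236) [-91.5  94.   28. ]
(521, 213) [-66.2 -88.   28. ]
(562, 300) [-150.1 -106.4   25. ]
t: 4.05
ee_pos: [552.8, 179.7, 22.8]
tcp_rot: [0.01, 0.939, -0.027, 0.342]
force: [-0.6, -0.2, -0.1]
width: 0.2
grasp_force: 0.0
t 4.05 tum [-125.1  140.2   22.8] F [-0.6 -0.2 -0.1] q [ 0.38  0.07  1.98 -0.58  0.52  2.43] w 0.17321226619788627
shift [-0.09  0.    0.08] turn [-0.04  0.01  0.06] shift after turn [-0.09  0.    0.08] dz -4.8
```

```bash
python3 -m crank '[{"tx":-0.05,"ty":0.2,"tz":0.07,"wx":0,"wy":0,"wz":0,"gripper":1},{"tx":0,"ty":0.15,"tz":0,"wx":0,"wy":0,"wz":0,"gripper":1},{"tx":0,"ty":0.12,"tz":0,"wx":0,"wy":0,"wz":0,"gripper":1},{"tx":0,"ty":0.12,"tz":0,"wx":0,"wy":0,"wz":0,"gripper":1},{"tx":0,"ty":0.12,"tz":0,"wx":0,"wy":0,"wz":0,"gripper":1},{"tx":0,"ty":0.12,"tz":0,"wx":0,"wy":0,"wz":0,"gripper":1},{"tx":0,"ty":0.12,"tz":0,"wx":0,"wy":0,"wz":0,"gripper":1},{"tx":0,"ty":0.12,"tz":0,"wx":0,"wy":0,"wz":0,"gripper":1},{"tx":0,"ty":0.12,"tz":0,"wx":0,"wy":0,"wz":0,"gripper":1},{"tx":0,"ty":0.12,"tz":0,"wx":0,"wy":0,"wz":0,"gripper":1},{"tx":0,"ty":0.12,"tz":0,"wx":0,"wy":0,"wz":0,"gripper":1},{"tx":0,"ty":0.12,"tz":0,"wx":0,"wy":0,"wz":0,"gripper":1}]'
python3 -c "
from h import *
now()
cv2.imwrite('pics/w2.png',capture('wrist'))"
```

```text
t: 5.25
ee_pos: [549.0, 117.5, 18.9]
tcp_rot: [0.01, 0.939, -0.027, 0.342]
force: [0.4, 2.8, 1.6]
width: -0.1
grasp_force: 1.6
t 5.25 tum [-125.1   77.9   18.9] F [0.4 2.8 1.6] q [ 0.24 -0.    2.06 -0.45  0.45  2.21] w -0.07367725060365934
```

View pics/w2.png

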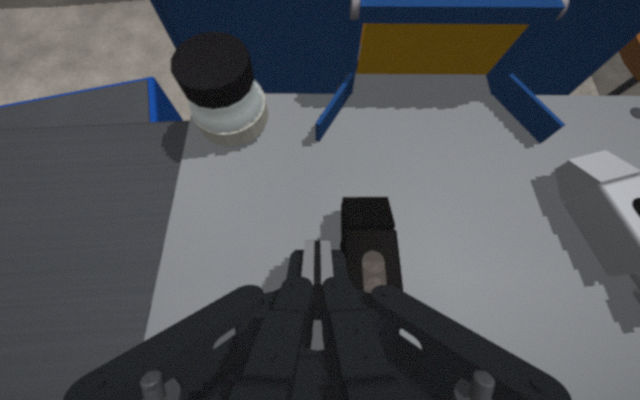

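The head is flush with the finger and nearly straight, with its peen end at (343–390,200). I'll keep sliding it towards the centre line.

```bash
python3 -m crank '[{"tx":0,"ty":0.12,"tz":0,"wx":0,"wy":0,"wz":0,"gripper":1},{"tx":0,"ty":0.12,"tz":0,"wx":0,"wy":0,"wz":0,"gripper":1},{"tx":0,"ty":0.12,"tz":0,"wx":0,"wy":0,"wz":0,"gripper":1},{"tx":0,"ty":0.12,"tz":0,"wx":0,"wy":0,"wz":0,"gripper":1},{"tx":0,"ty":0.12,"tz":0,"wx":0,"wy":0,"wz":0,"gripper":1},{"tx":0,"ty":0.12,"tz":0,"wx":0,"wy":0,"wz":0,"gripper":1},{"tx":0,"ty":0.12,"tz":0,"wx":0,"wy":0,"wz":0,"gripper":1},{"tx":0,"ty":0.12,"tz":0,"wx":0,"wy":0,"wz":0,"gripper":1},{"tx":0,"ty":0.12,"tz":0,"wx":0,"wy":0,"wz":0,"gripper":1},{"tx":0,"ty":0.08,"tz":0,"wx":0,"wy":0,"wz":0,"gripper":1},{"tx":0,"ty":0,"tz":0,"wx":0,"wy":0,"wz":0,"gripper":1}]'
python3 -c "
from h import *
now()
cv2.imwrite('pics/w3.png',capture('wrist'))"
```

```text
t: 6.4
ee_pos: [546.2, 70.9, 18.7]
tcp_rot: [0.01, 0.939, -0.027, 0.342]
force: [0.0, 0.1, 0.1]
width: 0.3
grasp_force: 0.0
t 6.4 tum [-125.    31.2   18.7] F [0.  0.1 0.1] q [ 0.12 -0.04  2.1  -0.29  0.41  1.97] w 0.2988571352641319
```

View pics/w3.png

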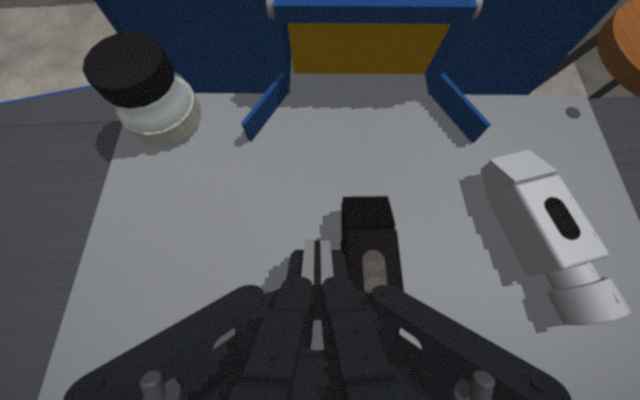

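The head now lies in front of the mouth, with its peen edge centred at (367,198) and its eye at (373,258).

```bash
python3 -c "
from h import *
print(wray((367,198),28),wray((369,230),33),wray((373,258),33))
rel(-138,62,90,40);rel(-205,2,90,40)"
```

```text
[-95.9   4.1  28. ] [-115.6    5.    33. ] [-129.9    3.9   33. ]
shift [ 0.9  -0.77 -1.57] turn [-0.04  0.01  0.06] shift after turn [ 0.9  -0.77 -1.58] dz 71.3
shift [-0.39  0.72 -2.65] turn [-0.04  0.01  0.06] shift after turn [-0.39  0.73 -2.65] dz 71.3
```

```bash
python3 -m crank '[{"tx":0,"ty":-0.3,"tz":0,"wx":0,"wy":0,"wz":0,"gripper":1},{"tx":0,"ty":-0.1,"tz":-0.5,"wx":0,"wy":0,"wz":0,"gripper":1},{"tx":0,"ty":0,"tz":-0.6,"wx":0,"wy":0,"wz":0,"gripper":1},{"tx":0,"ty":0,"tz":-0.6,"wx":0,"wy":-0.6,"wz":0,"gripper":1},{"tx":0,"ty":0,"tz":-0.3,"wx":0,"wy":-0.9,"wz":0,"gripper":1},{"tx":0,"ty":0,"tz":0,"wx":0,"wy":-0.9,"wz":0,"gripper":1},{"tx":0,"ty":0,"tz":0,"wx":0,"wy":-0.9,"wz":0,"gripper":1},{"tx":0,"ty":0,"tz":0,"wx":0,"wy":-0.9,"wz":0,"gripper":1},{"tx":0,"ty":0,"tz":0,"wx":0,"wy":-0.9,"wz":0,"gripper":1},{"tx":0,"ty":0,"tz":0,"wx":0,"wy":-0.9,"wz":0,"gripper":1},{"tx":0,"ty":0,"tz":0,"wx":0,"wy":0,"wz":0,"gripper":1}]'
python3 -c "
from h import *
now();rel(-212,4,90,15);rel(-212,4,16,15)"
```

```text
t: 7.55
ee_pos: [497.4, 90.2, 81.0]
tcp_rot: [0.004, 0.99, -0.028, 0.139]
force: [-0.3, 0.6, 0.8]
width: 0.3
grasp_force: 0.0
t 7.55 tum [-174.9   47.4   81. ] F [-0.3  0.6  0.8] q [ 0.14 -0.1   1.88 -0.06  1.09  1.78] w 0.2978800070440734
shift [-0.83  1.08 -0.47] turn [-0.02 -0.25  0.07] shift after turn [-0.84  1.09 -0.46] dz 9.0
shift [-1.34  1.08  1.3 ] turn [-0.02 -0.25  0.07] shift after turn [-1.32  1.09  1.33] dz -65.0
```

```bash
python3 -m crank '[{"tx":-0.8,"ty":0.3,"tz":-0.2,"wx":0,"wy":-0.2,"wz":0,"gripper":1},{"tx":-0.1,"ty":0.8,"tz":-0.2,"wx":0,"wy":0,"wz":0,"gripper":1},{"tx":-0.1,"ty":0,"tz":0.4,"wx":0,"wy":0,"wz":0,"gripper":1},{"tx":-0.1,"ty":0,"tz":0.4,"wx":0,"wy":0,"wz":0,"gripper":1},{"tx":-0.1,"ty":0,"tz":0.4,"wx":0,"wy":0,"wz":0,"gripper":1},{"tx":-0.1,"ty":0,"tz":0.4,"wx":0,"wy":0,"wz":0,"gripper":1},{"tx":0,"ty":0,"tz":0,"wx":0,"wy":0,"wz":0,"gripper":1},{"tx":0,"ty":0,"tz":0,"wx":0,"wy":0,"wz":0,"gripper":1}]'
python3 -c "
from h import *
now();rel(-212,4,16,15);rel(-120,4,17,15)
cv2.imwrite('pics/w4.png',capture('wrist'))"
```

```text
t: 8.35
ee_pos: [456.1, 48.6, 20.1]
tcp_rot: [0.004, 0.991, -0.028, 0.132]
force: [0.5, 0.1, -0.1]
width: -0.1
grasp_force: 0.0
t 8.35 tum [-213.6    3.3   20.1] F [ 0.5  0.1 -0.1] q [ 0.04 -0.14  2.05 -0.03  0.97  1.68] w -0.05163096930670648
shift [ 0.01 -0.02  0.11] turn [-0.02 -0.05  0.08] shift after turn [ 0.01 -0.02  0.11] dz -4.1
shift [ 2.24 -0.    0.69] turn [-0.02 -0.05  0.08] shift after turn [ 2.24 -0.02  0.68] dz -3.1
```

View pics/w4.png

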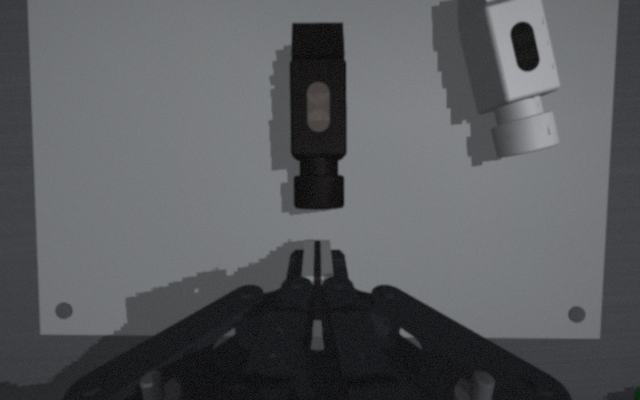

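The head is centred dead ahead (col 318, face at row 205). Pushing.

```bash
python3 -m crank '[{"tx":0.1,"ty":0,"tz":0.1,"wx":0,"wy":0,"wz":0,"gripper":1},{"tx":0.15,"ty":0,"tz":0.04,"wx":0,"wy":0,"wz":0,"gripper":1},{"tx":0.15,"ty":0,"tz":0.04,"wx":0,"wy":0,"wz":0,"gripper":1},{"tx":0.15,"ty":0,"tz":0.04,"wx":0,"wy":0,"wz":0,"gripper":1},{"tx":0.18,"ty":0,"tz":0.05,"wx":0,"wy":0,"wz":0,"gripper":1},{"tx":0.18,"ty":0,"tz":0.05,"wx":0,"wy":0,"wz":0,"gripper":1},{"tx":0.18,"ty":0,"tz":0.05,"wx":0,"wy":0,"wz":0,"gripper":1},{"tx":0.18,"ty":0,"tz":0.05,"wx":0,"wy":0,"wz":0,"gripper":1},{"tx":0.18,"ty":0,"tz":0.05,"wx":0,"wy":0,"wz":0,"gripper":1},{"tx":0.18,"ty":0,"tz":0.05,"wx":0,"wy":0,"wz":0,"gripper":1},{"tx":0.18,"ty":0,"tz":0.05,"wx":0,"wy":0,"wz":0,"gripper":1},{"tx":0.1,"ty":0,"tz":0.02,"wx":0,"wy":0,"wz":0,"gripper":1}]'
python3 -m crank '[{"tx":0,"ty":0,"tz":0,"wx":0,"wy":0.9,"wz":0,"gripper":1},{"tx":0,"ty":0,"tz":0,"wx":0,"wy":0.9,"wz":0,"gripper":1},{"tx":0,"ty":0,"tz":0,"wx":0,"wy":0.9,"wz":0,"gripper":1},{"tx":0,"ty":0,"tz":0,"wx":0,"wy":0.9,"wz":0,"gripper":1},{"tx":0,"ty":0,"tz":0,"wx":0,"wy":0.9,"wz":0,"gripper":1},{"tx":0,"ty":0,"tz":0,"wx":0,"wy":0.9,"wz":0,"gripper":1},{"tx":0,"ty":0,"tz":0,"wx":0,"wy":0.9,"wz":0,"gripper":1},{"tx":0,"ty":0,"tz":0,"wx":0,"wy":0,"wz":0,"gripper":1}]'
python3 -c "
from h import *
now();rel(-60,1,17,40);rel(0,0,17,40)
cv2.imwrite('pics/w5.png',capture('wrist'))"
```

```text
t: 9.6
ee_pos: [536.7, 44.0, 17.1]
tcp_rot: [0.004, 0.991, -0.028, 0.132]
force: [-2.5, 0.3, -0.2]
width: 0.2
grasp_force: 1.1
t: 10.4
ee_pos: [534.8, 44.1, 15.8]
tcp_rot: [0.01, 0.938, -0.026, 0.344]
force: [-0.2, 0.7, -0.2]
width: 0.1
grasp_force: 0.0
t 10.4 tum [-134.7    3.7   15.8] F [-0.2  0.7 -0.2] q [ 0.05 -0.09  2.15 -0.18  0.38  1.82] w 0.13744533427284947
shift [1.44 0.08 1.19] turn [-0.05 -0.08  0.07] shift after turn [1.45 0.07 1.18] dz 1.2
shift [2.59 0.11 2.16] turn [-0.05 -0.08  0.07] shift after turn [2.6  0.09 2.14] dz 1.2
```

View pics/w5.png

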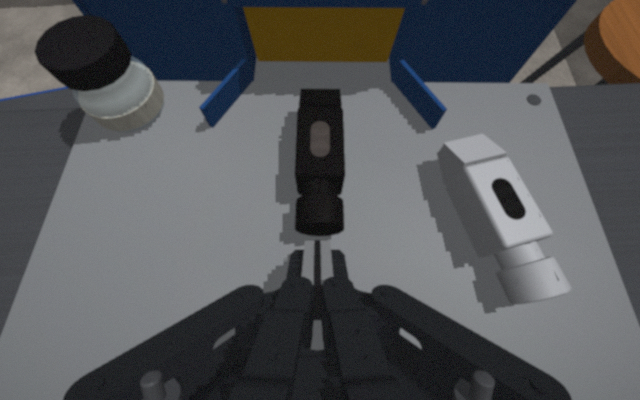

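Still centred. Both fences and the flap line up with the head, so I'll push on.

```bash
python3 -m crank '[{"tx":0.15,"ty":0,"tz":0.11,"wx":0,"wy":0,"wz":0,"gripper":1},{"tx":0.14,"ty":0.01,"tz":0.11,"wx":0,"wy":0,"wz":0,"gripper":1},{"tx":0.14,"ty":0.01,"tz":0.115,"wx":0,"wy":0,"wz":0,"gripper":1},{"tx":0.14,"ty":0.01,"tz":0.115,"wx":0,"wy":0,"wz":0,"gripper":1},{"tx":0.14,"ty":0.01,"tz":0.115,"wx":0,"wy":0,"wz":0,"gripper":1},{"tx":0.14,"ty":0.01,"tz":0.115,"wx":0,"wy":0,"wz":0,"gripper":1},{"tx":0.14,"ty":0.01,"tz":0.115,"wx":0,"wy":0,"wz":0,"gripper":1},{"tx":0.14,"ty":0.01,"tz":0.115,"wx":0,"wy":0,"wz":0,"gripper":1},{"tx":0.14,"ty":0.01,"tz":0.115,"wx":0,"wy":0,"wz":0,"gripper":1},{"tx":0.14,"ty":0,"tz":0.115,"wx":0,"wy":0,"wz":0,"gripper":1},{"tx":0.14,"ty":0,"tz":0.115,"wx":0,"wy":0,"wz":0,"gripper":1},{"tx":0.1,"ty":0,"tz":0.08,"wx":0,"wy":0,"wz":0,"gripper":1}]'
python3 -c "
from h import *
now();rel(8,1,18,40)
cv2.imwrite('pics/w6.png',capture('wrist'))"
```

```text
t: 11.65
ee_pos: [621.3, 36.0, 19.4]
tcp_rot: [0.01, 0.938, -0.026, 0.345]
force: [-2.3, 0.1, -1.6]
width: 0.3
grasp_force: 1.2
t 11.65 tum [-47.8   1.   19.4] F [-2.3  0.1 -1.6] q [ 0.02  0.14  1.91 -0.13  0.39  1.75] w 0.3453255484493389
shift [1.04 0.01 0.93] turn [-0.05 -0.1   0.06] shift after turn [1.05 0.   0.92] dz -1.4
```

View pics/w6.png

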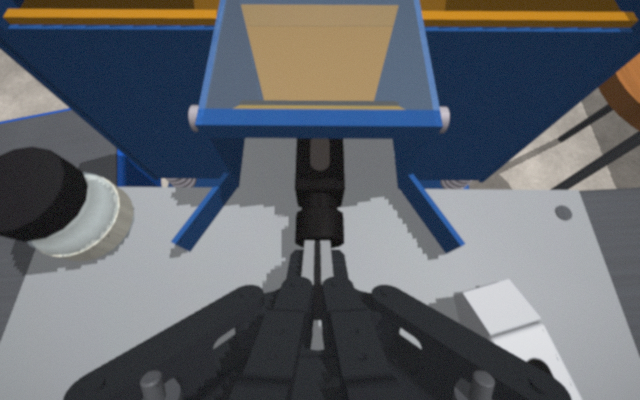

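The peen is under the header and has opened the flap. Now the last stretch.

```bash
python3 -m crank '[{"tx":0.12,"ty":0,"tz":0.115,"wx":0,"wy":0,"wz":0,"gripper":1},{"tx":0.12,"ty":0,"tz":0.115,"wx":0,"wy":0,"wz":0,"gripper":1},{"tx":0.12,"ty":0,"tz":0.11,"wx":0,"wy":0,"wz":0,"gripper":1},{"tx":0.12,"ty":0,"tz":0.11,"wx":0,"wy":0,"wz":0,"gripper":1},{"tx":0.12,"ty":0,"tz":0.105,"wx":0,"wy":0,"wz":0,"gripper":1},{"tx":0.12,"ty":0,"tz":0.105,"wx":0,"wy":0,"wz":0,"gripper":1},{"tx":0.12,"ty":0,"tz":0.105,"wx":0,"wy":0,"wz":0,"gripper":1},{"tx":0.12,"ty":0,"tz":0.105,"wx":0,"wy":0,"wz":0,"gripper":1},{"tx":0.1,"ty":0,"tz":0.08,"wx":0,"wy":0,"wz":0,"gripper":1},{"tx":0,"ty":0,"tz":0,"wx":0,"wy":0,"wz":0,"gripper":1},{"tx":0,"ty":0,"tz":0,"wx":0,"wy":0,"wz":0,"gripper":1}]'
python3 -c "
from h import *
now()
cv2.imwrite('pics/w7.png',capture('wrist'))"
```

```text
t: 12.8
ee_pos: [677.5, 32.8, 17.7]
tcp_rot: [0.01, 0.938, -0.027, 0.345]
force: [0.8, -0.4, 0.2]
width: 0.2
grasp_force: 0.0
t 12.8 tum [ 8.4  1.3 17.7] F [ 0.8 -0.4  0.2] q [ 0.01  0.28  1.75 -0.11  0.41  1.73] w 0.20487792272568797
```

View pics/w7.png

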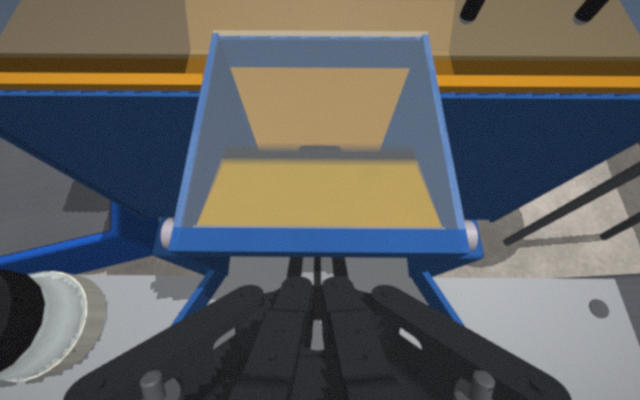

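That picture shows the flap held up and no head left on the plate. My ten views are used up, so I'll check the tub by comparing pixels numerically.

```bash
cat > chk.py <<'E'
from h import *
import sys
Y=R.from_euler("z",S[2])
def proj(n,p):
    c=camera_model(n);E=np.linalg.inv(c["extrinsics"]);w=Y.apply(p)+[S[0],S[1],0];q=c["K"]@(E[:3,:3]@w+E[:3,3]);return q[:2]/q[2]
for n in("top","scene"):
    a=cv2.imread(f"pics/{n}0.png");b=capture(n);cv2.imwrite(f"pics/{n}_{sys.argv[1]}.png",b)
    m=np.zeros(a.shape[:2],np.uint8);cv2.fillPoly(m,[np.array([proj(n,p) for p in[(60,-60,5),(60,60,5),(103,207,-165),(425,207,-165),(425,-207,-165),(103,-207,-165)]],np.int32)],1)
    d=((cv2.absdiff(a,b).max(2)>45)&(m>0)).astype(np.uint8)
    k,l,st,ce=cv2.connectedComponentsWithStats(d)
    for i in range(1,k):
        if st[i,4]>15: print(n,st[i],ce[i].round(),"was",a[l==i].mean(0).round(),"now",b[l==i].mean(0).round())
    print(n,"sill",proj(n,(48,0,20)).round(),"slide foot",proj(n,(150,0,-150)).round())
E
python3 chk.py A; python3 -c "
import cv2
b=cv2.cvtColor(cv2.imread('pics/w7.png'),cv2.COLOR_BGR2GRAY); print(b[60:260:6,240:400:10])"
```

```text
top [317 134   8  11  80] [320. 139.] was [168. 198. 219.] now [124. 129. 135.]
top sill [321. 146.] slide foot [321. 135.]
scene [247 294  16  30 308] [254. 309.] was [146. 172. 189.] now [107. 108. 107.]
scene sill [264. 276.] slide foot [251. 330.]
[[105 106 105 103 102 105 104 104 106 104 102 105 102 102 104 105]
 [113 107 112 110 112 112 110 108 110 107 105 109 108 108 104 109]
 [148 145 146 148 149 145 148 146 146 147 148 147 145 147 145 148]
 [147 150 147 146 148 151 147 148 149 146 149 148 146 147 149 147]
 [148 147 148 147 148 147 148 145 147 145 146 147 147 148 147 146]
 [147 149 148 149 147 148 148 147 146 148 150 148 148 148 147 148]
 [134 148 149 149 147 151 149 149 148 147 147 148 149 150 147 147]
 [103 150 149 148 149 149 145 149 147 145 149 149 148 148 150 148]
 [101 149 149 148 150 150 149 147 148 148 148 148 146 146 149 148]
 [104 149 148 148 150 149 149 149 150 149 146 149 147 148 147 150]
 [100 145 150 151 148 149 147 148 149 148 150 151 149 148 147 130]
 [103 125 151 150 151 148 152 151 148 149 149 148 148 149 146 106]
 [ 99 100 150 151 147 150 152 149 149 150 14
[... 730 characters left out ...]
 156 158 160 160 159 162 158]
 [158 161 156 158 157 161 160 158 158 160 157 160 160 160 159 160]
 [159 158 159 160 157 159 160 161 162 160 162 161 157 160 162 160]
 [160 163 160 159 159 162 161 158 158 161 159 159 155 160 160 160]
 [158 161 159 158 160 159 160 159 158 161 163 159 158 161 160 160]
 [104 104 108 108 109 113 116 116 119 121 123 126 128 132 131 131]
 [ 86  87  90  92  91  93  88  88  91  90  92  92  90  90  94  93]
 [ 90  90  87  89  90  89  89  89  88  90  91  90  91  93  92  96]
 [ 91  92  92  92  91  90  89  86  91  90  93  92  95  92  90  93]
 [ 53  54  51  57  54  55  56  61  61  65  69  65  66  69  68  72]
 [116 113 112 112 111  58  33 101  60  95  33 101 104 101 100  97]]
```

```bash
cat > hyp.py <<'E'
import sys; sys.argv=["","B"]
from chk import *
for nm,p,q in [("on sill",(8,0,20),(108,0,20)),("tipped on slide",(60,0,10),(115,0,-68)),("foot",(105,0,-60),(160,0,-140)),("tub floor",(115,0,-150),(210,0,-150))]:
    for n in("top","scene"): print(nm,n,proj(n,p).round(),proj(n,q).round())
E
python3 hyp.py
```

```text
top [318 131   7   9  55] [321. 135.] was [141. 197. 230.] now [124. 132. 139.]
top sill [321. 146.] slide foot [321. 135.]
scene [243 314  14  24 250] [250. 326.] was [115. 169. 201.] now [103. 109. 112.]
scene sill [264. 276.] slide foot [251. 330.]
on sill top [320. 157.] [321. 131.]
on sill scene [272. 264.] [253. 296.]
tipped on slide top [321. 144.] [321. 137.]
tipped on slide scene [262. 282.] [255. 310.]
foot top [321. 139.] [321. 132.]
foot scene [256. 305.] [249. 332.]
tub floor top [321. 143.] [321. 122.]
tub floor scene [257. 319.] [240. 349.]
```

The blob is moving down the slide between frames, so the head has dropped. Withdrawing along the finger axis, which stays clear of the header.

```bash
python3 -m crank '[{"tx":0,"ty":0,"tz":-0.2,"wx":0,"wy":0,"wz":0,"gripper":1},{"tx":0,"ty":0,"tz":-0.3,"wx":0,"wy":0,"wz":0,"gripper":1},{"tx":0,"ty":0,"tz":-0.3,"wx":0,"wy":0,"wz":0,"gripper":1},{"tx":0,"ty":0,"tz":-0.3,"wx":0,"wy":0,"wz":0,"gripper":1},{"tx":0,"ty":0,"tz":-0.4,"wx":0,"wy":0,"wz":0,"gripper":1},{"tx":0,"ty":0,"tz":-0.5,"wx":0,"wy":0,"wz":0,"gripper":1},{"tx":0,"ty":0,"tz":-0.5,"wx":0,"wy":0,"wz":0,"gripper":1},{"tx":0,"ty":0,"tz":-0.5,"wx":0,"wy":0,"wz":0,"gripper":1},{"tx":0,"ty":0,"tz":-0.5,"wx":0,"wy":0,"wz":0,"gripper":1},{"tx":0,"ty":0,"tz":-0.5,"wx":0,"wy":0,"wz":0,"gripper":1},{"tx":0,"ty":0,"tz":0,"wx":0,"wy":0,"wz":0,"gripper":1},{"tx":0,"ty":0,"tz":0,"wx":0,"wy":0,"wz":0,"gripper":1}]'
python3 -m crank '[{"tx":0,"ty":0,"tz":0,"wx":0,"wy":0,"wz":0,"gripper":1},{"tx":0,"ty":0,"tz":0,"wx":0,"wy":0,"wz":0,"gripper":1},{"tx":0,"ty":0,"tz":0,"wx":0,"wy":0,"wz":0,"gripper":1},{"tx":0,"ty":0,"tz":0,"wx":0,"wy":0,"wz":0,"gripper":1},{"tx":0,"ty":0,"tz":0,"wx":0,"wy":0,"wz":0,"gripper":1},{"tx":0,"ty":0,"tz":0,"wx":0,"wy":0,"wz":0,"gripper":1},{"tx":0,"ty":0,"tz":0,"wx":0,"wy":0,"wz":0,"gripper":1},{"tx":0,"ty":0,"tz":0,"wx":0,"wy":0,"wz":0,"gripper":1},{"tx":0,"ty":0,"tz":0,"wx":0,"wy":0,"wz":0,"gripper":1},{"tx":0,"ty":0,"tz":0,"wx":0,"wy":0,"wz":0,"gripper":1},{"tx":0,"ty":0,"tz":0,"wx":0,"wy":0,"wz":0,"gripper":1},{"tx":0,"ty":0,"tz":0,"wx":0,"wy":0,"wz":0,"gripper":1}]' | head -1
python3 chk.py C; python3 chk.py D; python3 -c "
from h import *
now();w=capture('wrist');cv2.imwrite('pics/w8.png',w)
m=cv2.inRange(cv2.cvtColor(w,cv2.COLOR_BGR2HSV),(18,120,60),(35,255,255));k,l,s,c=cv2.connectedComponentsWithStats(m)
for i in range(1,k):
  if s[i,4]>60:
    x,y,ww,h,_=s[i]; print('yellow',s[i],wray((x,y+h),10),wray((x+ww,y+h),10),wray((x,y),62))"
```

```text
t: 14.25
ee_pos: [574.1, 38.7, 140.2]
tcp_rot: [0.01, 0.938, -0.026, 0.346]
force: [-0.1, 0.2, -1.0]
width: 0.3
grasp_force: 0.0
t: 15.45
top [318 106   7  20 122] [321. 116.] was [145. 202. 233.] now [125. 130. 135.]
top sill [321. 146.] slide foot [321. 135.]
scene [226 339  24  36 392] [238. 356.] was [114. 164. 196.] now [102. 106. 109.]
scene sill [264. 276.] slide foot [251. 330.]
top [318 106   7  20 122] [321. 116.] was [145. 202. 233.] now [125. 129. 135.]
top sill [321. 146.] slide foot [321. 135.]
scene [226 339  24  36 394] [238. 356.] was [114. 164. 196.] now [102. 107. 109.]
scene sill [264. 276.] slide foot [251. 330.]
t 15.65 tum [-95.3   0.8 139.7] F [ 0.   0.1 -0.6] q [ 0.03 -0.21  1.97 -0.09  0.68  1.71] w 0.22241614919008282
yellow [ 132   78  131   18 1937] [127.2 233.6  10. ] [128.3  69.9  10. ] [105.2 197.6  62. ]
yellow [ 375   79  131   19 2024] [126.1 -69.9  10. ] [ 127.2 -233.1   10. ] [105.6 -58.9  62. ]
yellow [270 170  96  10 880] [11.9 53.3 10. ] [ 12.6 -52.1  10. ] [-3.2 44.5 62. ]
```

The head is at rest on the tub floor, and the flap's lower edge measures x≈12 with z 10, which is the shut position. Nothing is touching the robot. Handing in.

```bash
python3 -c "
from workcell import *
print(close_job())"
```

```text
the job is handed in; nothing more can be done
None
```

The black hammer head is at rest in the tub, the flap is shut, the fingers are withdrawn clear, nothing but the black head was touched, and the job was handed in at about 15.7 s. I had used all ten picture views, so these final states come from pixel measurements and force readings.

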